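Complete the pigment row under the dust cover

ROBOT

A 6-joint arm with a two-finger parallel gripper is mounted at the origin on a cart in front of the work surface, level with it; the furniture and walls round the work are solid. World frame = base frame: x ahead of the robot, y to its left, z up, the work surface at z = 0. Lengths are in m, angles in rad, forces in N, time in s.
With the tool pointing down it reaches from about 0.3 to 0.875 m from the base axis. Payload 6.4 kg.
Tool frame: the origin (TCP) lies on the mounting face of the last link; the fingertips stand 173 mm ahead of it and the grasp point (between the pads) lies 155 mm ahead of it (ctrl.tip_reach is the distance from the TCP to the fingertips, in m); z points along the fingers, y is the line along which they close (so a half turn about z gives the same grasp; the last joint's range is limited). The gripper opens to 85 mm and grips with 20 to 120 N. Pads are 22 mm wide; open, the fingers measure 114 mm over their backs; the gripper's body (76 mm by 85 mm) begins 54 mm behind the grasp point. The pads swing forward as they close: fully open they stand 13 mm farther back than shut.
Start: joints at [-1.522, 0.181, 1.607, -0, 1.354, -0.206], TCP at [0.145, -0.556, 0.405] pointing down, gripper open.
Joint ranges: [-2.99, 2.99], [-0.89, 2.07], [0.3, 2.58], [-1.14, 4.28], [0, 2.63], [-3.12, 3.12]. Speed limits (rad/s): [2.57, 2.57, 3.01, 3.14, 3.14, 3.14].

INTERFACE

Orientations are given as a unit quaternion [w, x, y, z].
In Python, from bench import ctrl gives the robot as it stands.
- The arm moves only by the shell command python3 -m pendant 'ROWS'. ROWS is JSON, a list that holds one entry, the list of rows, each a list of 7 numbers: the opening, from 0 (shut) to 1 (fully open), then the shift along the tool's x, y, z in mm, then the turn, a rotation vector about the tool's x, y, z in rad. A call has 1 to 5 rows; each row is the pose to reach, as a shift and turn from the pose commanded when the call began, along the tool's axes at that moment; what a row does not reach only later rows make up. A row lasts 1/12 s, in which the tool goes at most 41.7 mm and 7.16 degrees, less where a joint would pass 70% of its speed; a pose out of reach is approached as far as the arm can. A call with a gripper value outside its range is refused whole. The fingers move at their own pace and stop on an object; the grip force is fixed at half the most. Time passes only in rows, so rows that repeat a pose let the fingers close. It gives the time, the measured TCP pose, the force, the opening and the grip force at its end, in the units of the state.
- ctrl.get_obs(): the state, without advancing time (a new reading comes with each control period).
- ctrl.camera(name): name is "scene" or "side" or "wrist"; returns the picture (420x560x3 uint8, red, green, blue); there is no depth.
- ctrl.camera_params(name): a dict with "mtx" (3x3 intrinsics, pixels), "world_from_camera" (4x4, takes a point from camera to world coordinates); the wrist camera has in their place "tool_from_camera" (4x4, takes a point from camera to tool coordinates, whose origin is the TCP and whose axes are the flange's). Camera axes: x right, y down, z forward; pixel columns grow to the right and rows downward; lengths in m; the calibration is good to about 2 mm. A picture is of the moment at which its call begins: read the wrist's pose just before it. camera_params takes no time and is no camera call.
- ctrl.hand_in(): hands the job in; it is judged then, once.
Trained networks look in the newest picture that a camera, given by its name, has taken for a name from the list of things; names that differ only in an ending like _2 or _b are one class to them, and where a whole thing is asked for, a point or a joint stands for the part that bears it (a point fixed in the world has none). Each returns a list of dicts, best first, with "confidence" (0 to 1); they miss things now and then, are a little off and sometimes report something else, mostly with a low value. They report only what shows in the picture. A call takes as long as a camera call. They do not tell look-alikes from the thing itself.
- ctrl.boxes_of(camera, name): "point" ([column, row] as shares, 0 to 1, of the picture: columns of its width, rows of its height, amid what is visible of it).
The state is a dict: "time_s": time; "q": joint angles; "dq": joint speeds; "joint_efforts": joint torques, N m; "eef_pos": TCP position; "eef_rot": TCP orientation; "wrist_force": force on the tool from outside, world axes, zero at the start; "torque": the same for the moment, N m; "opening": opening from 0.0 (shut) to 1.0 (fully open); "grasp_force": force on a finger pad.
Only numpy, scipy, OpenCV 4.12 (cv2) and the standard library are available. Lean on these libraries where they do the work, as an engineer would, in place of code of your own. Each camera call takes 0.05 s, during which the arm holds its last target. There are 200 camera calls.

TASK

Lift the clear dust cover of the sloping pigment rack right back until it rests on its stop. The red jar already stands on the rack; first take the blue pigment jar and then the teal one from the table and stand them on the rack to complete the row (from left to right, as seen from the robot: red, blue, teal), each standing square to the sloping board, close to the front lip and to its neighbour, with gaps under 1 cm. Lower each jar, tilted to match the board, until it stands on it before you let go, leave the cover open, and do not disturb the glue bottle, green tape roll and tape measure.

Things in the scene. Friction and masses are not known exactly. Their poses are not given: they have to be found in the camera images.
- rack: light wooden pigment rack, fixed to the table, 150 x 216 mm on plan. Origin: centre of its foot on the table; x points to its back, y to its left, z up. Its shelf slopes 28 degrees down towards its front.
- shelf: sloping board, inside 92 mm deep (x 0 to 92) and 200 wide (y +-100); front lip 10 mm high, 8 thick (x -8 to 0); side and back walls 62 high. Origin: on the board's surface at the lip's inner face, mid-width. x runs up the slope to the back, y left along the row, z square to the board, leaning 28 degrees from vertical to the front. Jars stand on z = 0 with their side against the lip.
- cover (a joint): hinge of the dust cover: 0 rad shut (parallel to the board, 64 mm above it), 2.2 rad fully open on its stop, leaning back past upright. It falls shut by itself if let go before it is upright (about 2.06 rad) and falls to its stop beyond that. 100 g.
- cover_tab (a point): grip point on the black finger tab that sticks out of the middle of the cover's front edge, in its plane: 26 mm wide along the hinge's direction, 7 mm thick, reaching from the cover's edge, 29 mm behind this point, to 14 mm in front of it. Axes of the cover: x to the hinge, y along it, z out of its upper face. Pinched by its sides (along y) it can turn between the fingers.
- cover_hinge (a point): middle of the cover's hinge line at the top of the rack's back wall; the hinge axis is the shelf's y axis and the tab's grip point turns about it at 144 mm radius. Its axes are those of the shelf.
- red_pigment: small round jar of red-brown pigment with a mustard-gold screw lid, 42 mm across and 49 mm tall (solid to the touch up to 44 mm), 50 g. It starts on the rack, against the lip, in the left half, under the shut cover. Origin: centre of its underside; z axis up through its lid.
- blue_pigment: small round jar of blue-violet pigment with a mustard-gold screw lid, 43 mm across and 51 mm tall (solid to the touch up to 46 mm), 50 g. It starts upright on the table. Origin: centre of its underside; z axis up through its lid.
- teal_pigment: small round jar of teal green pigment with a mustard-gold screw lid, 45 mm across and 56 mm tall (solid to the touch up to 51 mm), 50 g. It starts upright on the table. Origin: centre of its underside; z axis up through its lid.
- glue_bottle: white glue bottle with a pointed cap, 50 mm across, 140 mm tall, standing on the table; leave it alone. Origin: centre of its underside.
- green_tape: roll of green tape lying flat, 92 mm across, 19 mm high; leave it alone. Origin: centre of its underside.
- tape_measure: yellow tape measure, 67 x 68 x 36 mm; leave it alone. Origin: centre of its underside.
Not all that is in view belongs to the job. Leave any pink look-alike of the blue_pigment alone.

How it is judged:
On the way, in this order (a step that is already met when the one before it is completed fails the run):
1. the dust cover rests open on its stop (value of joint cover above 2.12 rad), for 0.2 s.
2. the blue jar, still held, is set down on the board square to it (contact force between blue_pigment and rack above 0.1 N and contact force between blue_pigment and the fingers above 1 N and angle between the z axis of blue_pigment and the z axis of shelf, either way round below 0.2 rad and z of blue_pigment in the frame of shelf between -0.006 and 0.006 m and x of blue_pigment in the frame of shelf between 0 and 0.09 m), for 0.05 s.
3. the teal jar, still held, is set down on the board square to it (contact force between teal_pigment and rack above 0.1 N and contact force between teal_pigment and the fingers above 1 N and angle between the z axis of teal_pigment and the z axis of shelf, either way round below 0.2 rad and z of teal_pigment in the frame of shelf between -0.006 and 0.006 m and x of teal_pigment in the frame of shelf between 0 and 0.09 m), for 0.05 s.
At the end, for the whole second after the job is handed in: Cover open beyond 2.12 rad. Red, blue, teal from left to right at rest on the board, square to it within 0.12 rad, undersides within 4 mm of it, centres 12 to 32 mm behind the lip (touching: about 22); centres under 54.5 mm (red-blue) and 56 mm (blue-teal) apart (x of red_pigment in the frame of shelf between 0.012 and 0.032 m and z of red_pigment in the frame of shelf between -0.004 and 0.004 m and angle between the z axis of each of red_pigment, blue_pigment, teal_pigment and the z axis of shelf, either way round below 0.12 rad and linear speed of each of red_pigment, blue_pigment, teal_pigment below 0.02 m/s and x of blue_pigment in the frame of shelf between 0.012 and 0.032 m and z of blue_pigment in the frame of shelf between -0.004 and 0.004 m and x of teal_pigment in the frame of shelf between 0.012 and 0.032 m and z of teal_pigment in the frame of shelf between -0.004 and 0.004 m and distance between red_pigment and blue_pigment below 0.0545 m and distance between blue_pigment and teal_pigment below 0.056 m and value of joint cover above 2.12 rad and distance between red_pigment and teal_pigment above 0.075 m and y of red_pigment in the frame of shelf above 0.015 m and y of teal_pigment in the frame of shelf below 0 m).
It fails at once if the glue bottle is pushed away or knocked over (distance of glue_bottle from where it was at the start of the episode above 0.03 m or angle between glue_bottle's own z axis and vertical above 0.4 rad).
It fails at once if the roll of green tape is pushed away or knocked over (distance of green_tape from where it was at the start of the episode above 0.03 m or angle between green_tape's own z axis and vertical above 0.4 rad).
It fails at once if the tape measure is pushed away or knocked over (distance of tape_measure from where it was at the start of the episode above 0.03 m or angle between tape_measure's own z axis and vertical above 0.4 rad).
It fails at once if a pigment jar is tipped over (angle between any of red_pigment, blue_pigment, teal_pigment's own z axis and vertical above 1.1 rad).
It also fails if it takes over 67 s, if anything falls off the work surface, if the arm or the gripper's body presses on something with over 40 N, if the wrist force passes 120 N, or if a joint passes its speed limit or range.

## Working session

There is one attempt and no reset: what is moved stays moved. The work goes in short steps, Python scripts to look and compute and a shell command to move; the robot and the scene stay as the last step left them, time stands still between calls to the robot, and variables do not carry over. Pictures are saved under pics/ and viewed, at most 10 in all, crops included, and the job is handed in when it is done.

```bash
mkdir -p pics; ls
cat > h.py <<'E'
import numpy as np,cv2
from bench import ctrl
from scipy.spatial.transform import Rotation as R
def Rq(q): return R.from_quat([q[1],q[2],q[3],q[0]])
def cam(name):
    p=ctrl.camera_params(name);K=np.array(p["mtx"])
    if "world_from_camera" in p: T=np.array(p["world_from_camera"])
    else:
        o=ctrl.get_obs();W=np.eye(4);W[:3,:3]=Rq(o["eef_rot"]).as_matrix();W[:3,3]=o["eef_pos"]
        T=W@np.array(p["tool_from_camera"])
    return K,T
def snap(name,f=None):
    c=cam(name);im=np.asarray(ctrl.camera(name))
    if f: cv2.imwrite("pics/"+f,cv2.cvtColor(im,cv2.COLOR_RGB2BGR))
    return im,c
def ray(c,px):
    K,T=c;d=T[:3,:3]@np.linalg.solve(K,[px[0],px[1],1]);return T[:3,3],d/np.linalg.norm(d)
def onz(c,px,z):
    o,d=ray(c,px);return o+d*(z-o[2])/d[2]
def proj(c,P):
    K,T=c;p=np.linalg.inv(T)@np.append(P,1);u=K@p[:3];return u[:2]/u[2]
def tri(obs):
    A=np.zeros((3,3));b=np.zeros(3)
    for c,px in obs:
        o,d=ray(c,px);M=np.eye(3)-np.outer(d,d);A+=M;b+=M@o
    return np.linalg.solve(A,b)
def det(name,thing):
    return [(round(r["confidence"],2),np.array(r["point"])*[560,420]) for r in ctrl.boxes_of(name,thing)]
def moveto(pos,Rm):
    o=ctrl.get_obs();R0=Rq(o["eef_rot"])
    s=R0.inv().apply(np.array(pos)-o["eef_pos"])*1000
    t=(R0.inv()*R.from_matrix(Rm)).as_rotvec()
    return s.round(1),t.round(3)
E
python3 - <<'E'
from h import *
o=ctrl.get_obs();print({k:np.round(v,3) for k,v in o.items()})
a={}
for n in ["scene","side","wrist"]:
    im,c=snap(n,n+"0.png");a[n]=im
    print(n,c[1].round(3).tolist(),c[0].round(1).tolist())
    for t in ["rack","cover_tab","red_pigment","blue_pigment","teal_pigment","glue_bottle","green_tape","tape_measure"]:
        print(t,[(x,p.round(0).tolist()) for x,p in det(n,t)[:3]])
E
```

```text
pics
{'time_s': np.float64(0.0), 'q': array([-1.522,  0.182,  1.608, -0.   ,  1.354, -0.206]), 'dq': array([-0.   ,  0.   , -0.001, -0.001,  0.002, -0.002]), 'joint_efforts': array([-1.0000e-03, -4.4487e+01, -3.5134e+01, -0.0000e+00,  9.0000e-03,
       -0.0000e+00]), 'eef_pos': array([ 0.145, -0.556,  0.404]), 'eef_rot': array([-0.001,  0.992,  0.127,  0.   ]), 'wrist_force': array([-0.329, -0.035,  0.092]), 'torque': array([-0.012, -0.009,  0.022]), 'grasp_force': np.float64(0.0), 'opening': np.float64(0.999)}
scene [[-0.35, -0.39, 0.852, -0.542], [-0.936, 0.165, -0.31, 0.333], [-0.019, -0.906, -0.423, 0.621], [0.0, 0.0, 0.0, 1.0]] [[422.1, 0.0, 277.1], [0.0, 422.1, 209.2], [0.0, 0.0, 1.0]]
rack [(0.66, [270.0, 210.0])]
cover_tab [(0.59, [271.0, 203.0])]
red_pigment [(0.41, [277.0, 217.0])]
blue_pigment [(0.85, [175.0, 261.0]), (0.82, [207.0, 279.0]), (0.76, [231.0, 242.0])]
teal_pigment [(0.6, [215.0, 262.0])]
glue_bottle [(0.9, [167.0, 230.0])]
green_tape [(0.63, [209.0, 238.0])]
tape_measure [(0.53, [271.0, 204.0])]
side [[-0.798, -0.512, 0.316, 0.158], [-0.602, 0.686, -0.409, 0.376], [-0.007, -0.517, -0.856, 1.009], [0.0, 0.0, 0.0, 1.0]] [[458.0, 0.0, 273.7], [0.0, 458.0, 209.3], [0.0, 0.0, 1.0]]
rack [(0.65, [268.0, 181.0])]
cover_tab []
red_pigment []
blue_pigment [(0.91, [258.0, 350.0]), (0.73, [230.0, 266.0]), (0.64, [196.0, 341.0])]
teal_pigment [(0.9, [236.0, 310.0]), (0.56, [267.0, 181.0]), (0.51, [264.0, 180.0])]
glue_bottle [(0.63, [143.0, 301.0]), (0.33, [269.0, 182.0])]
green_tape [(0.59, [178.0, 251.0])]
tape_measure [(0.94, [318.0, 135.0])]
wrist [[0.252, -0.93, -0.269, 0.214], [-0.968, -0.242, -0.07, -0.539], [0.0, 0.278, -0.96, 0.375], [0.0, 0.0, 0.0, 1.0]] [[373.3, 0.0, 278.1], [0.0, 373.3, 208.8], [0.0, 0.0, 1.0]]
rack []
cover_tab []
red_pigment []
blue_pigment []
teal_pigment []
glue_bottle []
green_tape []
tape_measure []
```

View pics/scene0.png

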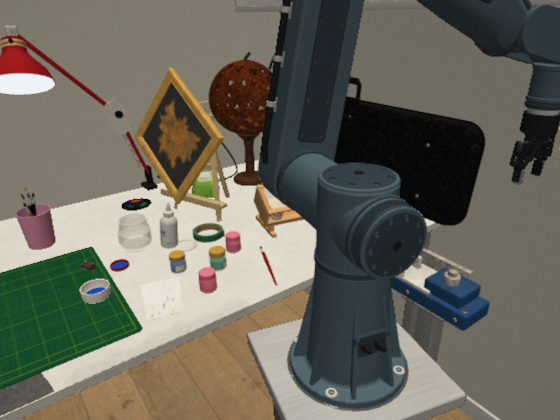

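View pics/side0.png

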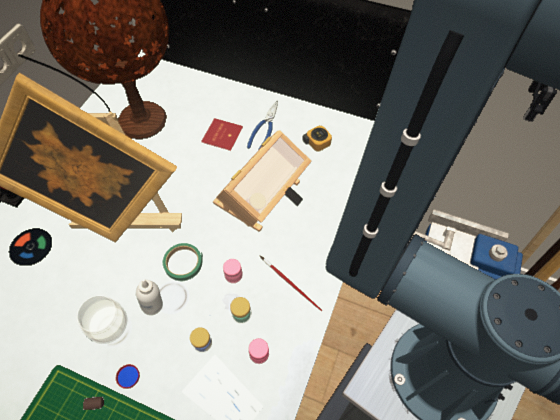

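The scene view shows the jars; the side view shows lids blue ≈(200,338), teal ≈(240,308), pink look-alikes (258,350) and (232,268), the tab ≈(293,197) and the rack around (262,182). I'll zoom in on the rack.

Run:
```python
from h import *
im=cv2.imread("pics/side0.png")
cv2.imwrite("pics/crop1.png",cv2.resize(im[115:365,180:345],None,fx=2.4,fy=2.4,interpolation=cv2.INTER_CUBIC)[:600])
c=cam("side")
print("blue",onz(c,(200,338),.051),"teal",onz(c,(240,308),.056),"tab",onz(c,(293,197),.10),"rack",onz(c,(262,182),.08))
print("measure",onz(c,(318,138),.03),"green",onz(c,(182,262),.019),"glue",onz(c,(148,290),.1))
```

```text
blue [0.4455946  0.26129451 0.051     ] teal [0.41831045 0.16189906 0.056     ] tab [ 0.47734126 -0.11283153  0.1       ] rack [ 0.57101282 -0.113533    0.08      ]
measure [ 0.55964517 -0.34826769  0.03      ] green [0.60929971 0.14873156 0.019     ] glue [0.58555969 0.25747965 0.1       ]
```

View pics/crop1.png

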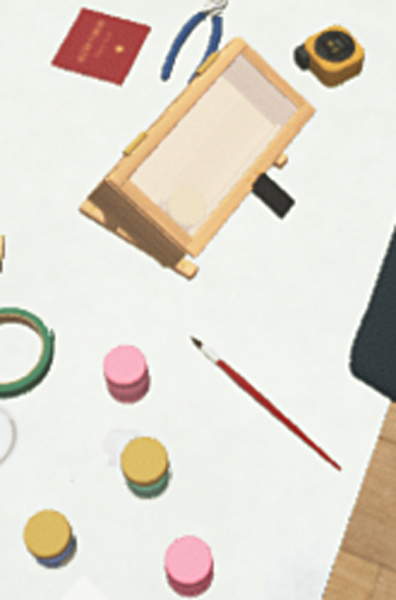

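The crop shows the rack's cover frame (corners in the crop ≈ back-right (235,38), front-right (313,108), front-left (190,255), back-left (105,182)). The tab's tip is at (288,207), and the red jar's lid shows through the clear cover at (187,207). I'll fit the shelf frame to these points.

```bash
cat > fit.py <<'E'
from h import *
from scipy.optimize import least_squares
def shelfR(yaw): return (R.from_euler('z',yaw)*R.from_euler('y',-np.radians(28))).as_matrix()
def fit(obs,x0):
    # obs: (cam, shelf point fn(p)->3, px)
    f=lambda p: np.concatenate([proj(c,p[:3]+shelfR(p[3])@np.array(g(p)))-px for c,g,px in obs]+[[(p[4]-.098)*1000,]])
    r=least_squares(f,x0,loss="soft_l1",x_scale=[.1,.1,.1,1,.1]);return r.x,f(r.x)
E
python3 - <<'E'
from fit import *
c=cam("side");q=lambda x,y:(x/2.4+180,y/2.4+115)
P=[((235,38),lambda p:[p[4],-.108,.067]),((313,108),lambda p:[p[4]-.115,-.108,.067]),((190,255),lambda p:[p[4]-.115,.108,.067]),((105,182),lambda p:[p[4],.108,.067]),
((288,207),lambda p:[p[4]-.158,0,.064]),((187,207),lambda p:None)]
obs=[(c,g,np.array(q(*a))) for a,g in P[:5]]
p,r=fit(obs,[.55,-.1,.05,0,.098]);print(p.round(4),r.round(1))
S=shelfR(p[3]);print("tab",p[:3]+S@[p[4]-.144,0,.064],"hinge",p[:3]+S@[p[4],0,.064])
# red jar: lid at plane z=.049 of shelf
o,d=ray(c,q(187,207));n=S[:,2];t=((p[:3]-o)@n+.049)/(d@n);print("red in shelf",S.T@(o+t*d-p[:3]))
E
```

```text
[ 0.5561 -0.1302  0.026   0.0396  0.098 ] [-0.6 -1.5 -0.1  0.8  1.6  0.6  0.5 -2.3 -1.2  1.  -0. ]
tab [ 0.48552638 -0.1330291   0.06088205] hinge [ 0.61257128 -0.12799875  0.12848596]
red in shelf [0.01721276 0.06582503 0.049     ]
```

Run:
```python
from h import *
c=cam("side")
for p in [(258,350),(232,268)]: print("pink",onz(c,p,.051))
y=.04
print(moveto([.50,-.13,.42],np.array([[np.cos(y),np.sin(y),0],[np.sin(y),-np.cos(y),0],[0,0,-1]])))
```

```text
pink [0.33337676 0.20790397 0.051     ]
pink [0.49356094 0.09890179 0.051     ]
(array([ 451.1, -323.2,  -15.3]), array([-0.   ,  0.   ,  0.215]))
```

```bash
python3 -m pendant '[[[1,30,-21.5,-1,0,0,0],[1,60,-43,-2,0,0,0],[1,90,-64.5,-3,0,0,0],[1,120,-86,-4,0,0,0],[1,150,-107.5,-5,0,0,0]]]'
python3 -m pendant '[[[1,30,-21.5,-1,0,0,0],[1,60,-43,-2,0,0,0],[1,90,-64.5,-3,0,0,0],[1,120,-86,-4,0,0,0],[1,150,-107.5,-5,0,0,0]]]'
python3 -m pendant '[[[1,30,-21.5,-1,0,0,0.05],[1,60,-43,-2,0,0,0.1],[1,90,-64.5,-3,0,0,0.15],[1,120,-86,-4,0,0,0.215],[1,150,-107.5,-5,0,0,0.215]]]'
python3 -m pendant '[[[1,0,0,0,0,0,0],[1,0,0,0,0,0,0]]]'
python3 - <<'E'
from h import *
im,c=snap("wrist","w1.png");print(c[1].round(4).tolist());o=ctrl.get_obs();print(o["time_s"],np.round(o["eef_pos"],3),np.round(o["q"],2))
print(det("wrist","cover_tab"),det("wrist","red_pigment"))
E
```

```text
time_s: 1.77
eef_pos: [0.2637, -0.4132, 0.4098]
eef_rot: [0.0, 0.992, 0.127, 0.0]
wrist_force: [0.6, -0.6, 0.5]
opening: 0.999
grasp_force: 0.0
time_s: 2.18
eef_pos: [0.3819, -0.2712, 0.4151]
eef_rot: [0.0, 0.992, 0.127, 0.0]
wrist_force: [0.5, -0.3, 1.0]
opening: 1.002
grasp_force: 0.0
time_s: 2.6
eef_pos: [0.5, -0.1292, 0.42]
eef_rot: [0.0, 1.0, 0.018, 0.0]
wrist_force: [0.2, -0.1, -0.5]
opening: 0.999
grasp_force: 0.0
time_s: 2.77
eef_pos: [0.4999, -0.1292, 0.4197]
eef_rot: [0.0, 1.0, 0.022, -0.0]
wrist_force: [-0.4, -0.7, 0.8]
opening: 1.003
grasp_force: 0.0
[[0.0436, -0.9596, -0.278, 0.5717], [-0.9991, -0.0417, -0.0127, -0.1261], [0.0006, 0.2783, -0.9605, 0.39], [0.0, 0.0, 0.0, 1.0]]
2.8167 [ 0.499 -0.13   0.42 ] [-0.49  0.03  1.74 -0.    1.37  1.04]
[(0.63, array([274.624, 107.814]))] [(0.29, array([275.688,  92.904]))]
```

View pics/w1.png

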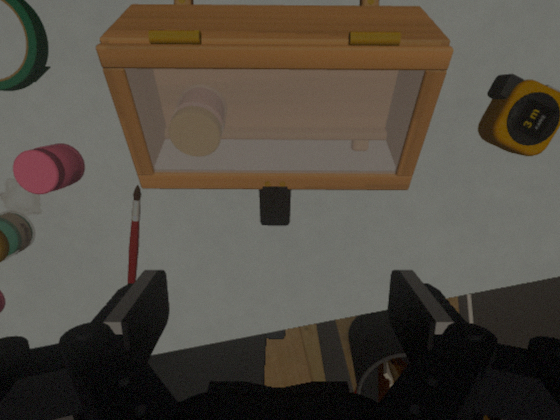

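The wrist view shows the cover squarely. Its front edge runs (137,188)–(413,188), the tab spans (275,187) to (275,225), the hinge edge is ≈(101,46)–(450,46), and the red lid is at ≈(195,132). I'll refit using both views.

Run:
```python
from fit import *
c=cam("side");w=cam("wrist");q=lambda x,y:(x/2.4+180,y/2.4+115)
z=.067
H=lambda s:(lambda p:[p[4],s*.108,z]); F=lambda s:(lambda p:[p[4]-.115,s*.108,z])
T=lambda p:[p[4]-.158,0,.064]; B=lambda p:[p[4]-.115,0,z]
obs=[(c,H(-1),q(235,38)),(c,F(-1),q(313,108)),(c,F(1),q(190,255)),(c,H(1),q(105,182)),(c,T,q(288,207))]
ow=[(w,F(1),(137,188)),(w,F(-1),(413,188)),(w,T,(275,225)),(w,B,(275,187)),(w,H(1),(101,46)),(w,H(-1),(450,46))]
for O in (obs+ow,ow):
    p,r=fit(O,[.556,-.13,.03,.04,.098]);print(p.round(4),r.round(1))
    S=shelfR(p[3]);print("tab",p[:3]+S@[p[4]-.144,0,.064],"hinge",p[:3]+S@[p[4],0,.064])
    o,d=ray(w,(195,132));n=S[:,2];t=((p[:3]-o)@n+.049)/(d@n);print("red",S.T@(o+t*d-p[:3]))
print(tri([(c,q(288,207)),(w,(275,225))]))
```

```text
[ 0.5475 -0.1272  0.0374  0.0386  0.098 ] [ 1.5 -2.3  2.4  0.5  3.6  1.   2.  -2.4  1.1  1.1  7.3 -0.2 -7.5 -0.2
  0.2 -3.7 -0.1  0.8 -3.5 -0.3  0.3 -0.2 -0. ]
tab [ 0.47690159 -0.1299475   0.07230935] hinge [ 0.60395148 -0.12504454  0.13991325]
red [0.02513973 0.06245859 0.049     ]
[ 0.5474 -0.1275  0.0371  0.038   0.098 ] [ 7.8 -0.2 -7.3  0.   0.5 -3.6  0.3  0.9 -2.7 -0.   0.5  0.3  0. ]
tab [ 0.47674495 -0.13020086  0.07201598] hinge [ 0.60379775 -0.12537409  0.13961988]
red [0.02526426 0.06279888 0.049     ]
[ 0.46494511 -0.12886903  0.07369963]
```

Run:
```python
from fit import *
c=cam("side");w=cam("wrist");q=lambda x,y:(x/2.4+180,y/2.4+115)
z=.067
for W in (.100,.102,.104):
    H=lambda s:(lambda p:[p[4],s*.108,z]); F=lambda s:(lambda p:[p[4]-.115,s*W,z])
    T=lambda p:[p[4]-.158,0,.064]; B=lambda p:[p[4]-.115,0,z]
    ow=[(c,F(-1),q(313,108)),(c,F(1),q(190,255)),(c,T,q(288,207)),(w,F(1),(137,188)),(w,F(-1),(413,188)),(w,T,(275,225)),(w,B,(275,187)),(w,H(1),(101,46)),(w,H(-1),(450,46))]
    p,r=fit(ow,[.556,-.13,.03,.04,.098]);print(p.round(4),r.round(1))
    S=shelfR(p[3]);print("tab",p[:3]+S@[p[4]-.144,0,.064],"hinge",p[:3]+S@[p[4],0,.064])
p[3]
tab=np.array([.477,-.129,.078]);y=.038
M=np.array([[np.cos(y),np.sin(y),0],[np.sin(y),-np.cos(y),0],[0,0,-1]])
print(moveto(tab+[0,0,.155],M),ctrl.tip_reach)
```

```text
[ 0.5474 -0.1274  0.0375  0.0382  0.098 ] [  0.7   2.5   5.6  -1.6   1.2   1.1  17.1  -0.1 -17.   -0.    0.3  -3.6
   0.1   0.9  -3.3  -0.3   0.5  -0.   -0. ]
tab [ 0.47683769 -0.13005956  0.07238872] hinge [ 0.60388934 -0.12520255  0.13999262]
[ 0.5475 -0.1273  0.0375  0.0383  0.098 ] [  1.1   2.    5.1  -1.    1.2   1.1  14.7  -0.1 -14.6  -0.    0.3  -3.6
   0.1   0.9  -3.4  -0.3   0.6  -0.    0. ]
tab [ 0.47684572 -0.13004969  0.07245606] hinge [ 0.60389712 -0.12518634  0.14005997]
[ 0.5475 -0.1273  0.0377  0.0383  0.098 ] [  1.6   1.4   4.6  -0.4   1.2   1.1  12.2  -0.1 -12.1  -0.    0.3  -3.6
   0.1   0.9  -3.5  -0.3   0.6  -0.1  -0. ]
tab [ 0.47685453 -0.13004699  0.07256704] hinge [ 0.60390589 -0.12518248  0.14017095]
(array([-21.5,  -3.4, 186.6]), array([0.   , 0.   , 0.001])) 0.1734
```

Run:
```python
from fit import *
c=cam("side");w=cam("wrist");q=lambda x,y:(x/2.4+180,y/2.4+115)
z=.067
for W,V in ((.108,.102),(.108,.1),(.112,.108),(.114,.108)):
    H=lambda s:(lambda p:[p[4],s*V,z]); F=lambda s:(lambda p:[p[4]-.115,s*W,z])
    T=lambda p:[p[4]-.158,0,.064]; B=lambda p:[p[4]-.115,0,z]
    ow=[(c,F(-1),q(313,108)),(c,F(1),q(190,255)),(c,T,q(288,207)),(w,F(1),(137,188)),(w,F(-1),(413,188)),(w,T,(275,225)),(w,B,(275,187)),(w,H(1),(101,46)),(w,H(-1),(450,46))]
    p,r=fit(ow,[.556,-.13,.03,.04,.098]);print(p.round(4),r.round(1))
    S=shelfR(p[3]);print("tab",p[:3]+S@[p[4]-.144,0,.064],"hinge",p[:3]+S@[p[4],0,.064])
```

```text
[ 0.5479 -0.1276  0.0472  0.0291  0.098 ] [ 2.8 -1.8  2.9 -1.5  1.1 -1.   2.9  0.8 -3.6  3.3 -0.3 -0.7 -0.2  3.1
  0.3 -5.2 -1.  -1.5 -0. ]
tab [ 0.47730399 -0.12968677  0.08215521] hinge [ 0.60439457 -0.12598596  0.14975911]
[ 0.5487 -0.1275  0.0508  0.0294  0.098 ] [ 2.6 -2.8  2.6 -2.4  0.8 -1.9  1.2  0.9 -2.   3.3 -0.3 -0.3 -0.3  3.1
  0.7 -7.6 -1.7 -4.  -0. ]
tab [ 0.47811169 -0.1296205   0.08567991] hinge [ 0.60520134 -0.12588798  0.15328381]
[ 0.5475 -0.1274  0.0375  0.0378  0.098 ] [ 3.3 -0.6  2.6  2.1  1.1  1.1  2.6 -0.2 -2.5  0.   0.3 -3.6  0.1  0.9
 -3.2 -0.4  0.6  0.  -0. ]
tab [ 0.47686346 -0.13005153  0.07241131] hinge [ 0.60391715 -0.12524814  0.14001521]
[ 0.5475 -0.1275  0.0367  0.0373  0.098 ] [ 3.7 -1.   2.1  2.9  1.1  1.3  0.6 -0.5 -0.3 -0.1  0.4 -3.9  0.2  0.7
 -2.5 -0.3  0.2  0.3 -0. ]
tab [ 0.47685955 -0.13011681  0.0716174 ] hinge [ 0.60391546 -0.12537274  0.13922131]
```

```bash
python3 -m pendant '[[[1,-10,-4,35,0,0,0],[1,-22,-4,72,0,0,0],[1,-22,-4,110,0,0,0],[1,-22,-4,148,0,0,0],[1,-22,-4,175,0,0,0]]]'
python3 -m pendant '[[[1,0,0,14,0,0,0],[0.2,0,0,14,0,0,0],[0.1,0,0,14,0,0,0],[0,0,0,14,0,0,0],[0,0,0,14,0,0,0]]]'
python3 -m pendant '[[[0,0,0,0,0,0,0],[0,0,0,0,0,0,0],[0,0,0,0,0,0,0]]]'
python3 - <<'E'
from h import *
im,c=snap("wrist","w2.png");o=ctrl.get_obs()
th=np.arange(.2,2.3,.2)
# arc displacement from grip (tool frame: x fwd, z down), mm
f=lambda t:(144*(np.cos(np.radians(28))-np.cos(np.radians(28)-t)),-(144*(np.sin(np.radians(28))-np.sin(np.radians(28)-t))))
for t in th: print(round(t,2),np.round(f(t),1))
E
```

```text
time_s: 3.33
eef_pos: [0.4751, -0.1287, 0.2419]
eef_rot: [-0.001, 1.0, 0.019, -0.001]
wrist_force: [-0.8, -0.2, -0.0]
opening: 1.004
grasp_force: 0.0
time_s: 3.75
eef_pos: [0.4776, -0.1287, 0.2325]
eef_rot: [0.001, 1.0, 0.02, 0.001]
wrist_force: [-0.0, -0.3, -0.4]
opening: 0.454
grasp_force: 0.0
time_s: 4.0
eef_pos: [0.4777, -0.1274, 0.2326]
eef_rot: [-0.0, 1.0, 0.02, 0.001]
wrist_force: [-2.0, 5.4, 8.4]
opening: 0.288
grasp_force: 58.4
0.2 [-10.9 -26.6]
0.4 [-16.3 -54.8]
0.6 [-16.  -83.6]
0.8 [  -9.9 -111.7]
1.0 [   1.6 -138.1]
1.2 [  18.1 -161.6]
1.4 [  38.9 -181.4]
1.6 [  63.3 -196.7]
1.8 [  90.2 -206.8]
2.0 [ 118.6 -211.3]
2.2 [ 147.3 -210.2]
```

View pics/w2.png

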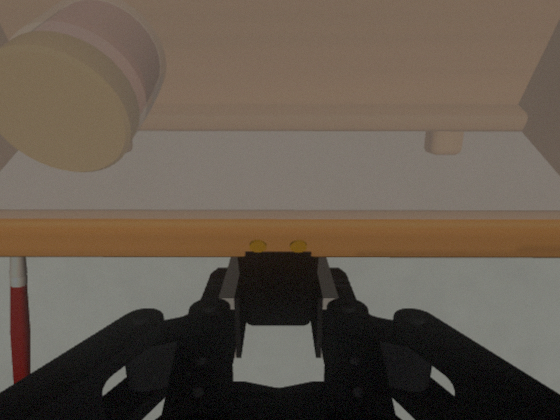

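The tab is firmly pinched between both pads (image (280,290), opening 0.29). Next I follow the arc.

```bash
python3 -m pendant '[[[0,-6,0,-13,0,0,0],[0,-11,0,-27,0,0,0],[0,-14,0,-41,0,0,0],[0,-16,0,-55,0,0,0],[0,-16,0,-55,0,0,0]]]'
```

```text
time_s: 4.47
eef_pos: [0.4614, -0.1279, 0.2885]
eef_rot: [0.0, 1.0, 0.02, 0.002]
wrist_force: [2.8, 3.4, -3.2]
opening: 0.289
grasp_force: 59.2
```

```bash
python3 -m pendant '[[[0,0,0,-29,0,0,0],[0,6.5,0,-57,0,0,0],[0,18,0,-83,0,0,0],[0,34.5,0,-107,0,0,0],[0,34.5,0,-107,0,0,0]]]'
python3 -m pendant '[[[0,20.5,0,-20,0,0,0],[0,45,0,-35,0,0,0],[0,45,0,-35,0,0,0]]]'
```

```text
time_s: 4.88
eef_pos: [0.4976, -0.1264, 0.398]
eef_rot: [0.0, 1.0, 0.02, 0.003]
wrist_force: [-5.3, 3.1, 2.7]
opening: 0.288
grasp_force: 61.9
time_s: 5.13
eef_pos: [0.5426, -0.1248, 0.4303]
eef_rot: [-0.0, 1.0, 0.02, 0.002]
wrist_force: [-4.8, 2.2, 4.7]
opening: 0.283
grasp_force: 66.1
```

```bash
python3 -m pendant '[[[0,27,0,-10,0,0,0],[0,55,0,-14,0,0,0],[0,70,0,-14,0,0,0],[0,79,0,-13,0,0,0],[0,79,0,-13,0,0,0]]]'
python3 - <<'E'
from h import *
im,c=snap("side","s2.png");print(np.round(ctrl.get_obs()["eef_pos"],4))
E
```

```text
time_s: 5.55
eef_pos: [0.6203, -0.1217, 0.4426]
eef_rot: [0.0, 1.0, 0.021, 0.001]
wrist_force: [-2.8, 2.0, 9.1]
opening: 0.288
grasp_force: 71.8
[ 0.6198 -0.1217  0.4426]
```

View pics/s2.png

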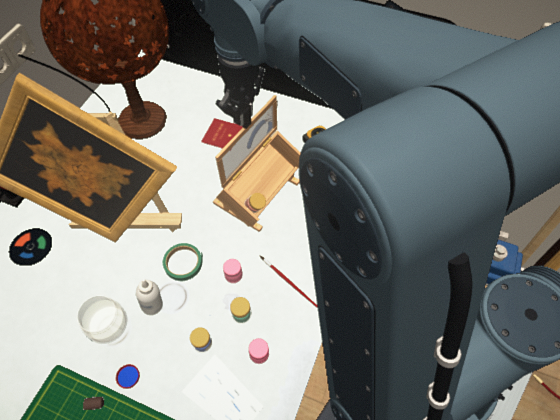

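The cover stands about upright at (245,140), still held. I'll push a bit further towards the stop, then release.

```bash
python3 -m pendant '[[[0,5,0,0,0,0,0],[0,9,0,1,0,0,0],[0,9,0,1,0,0,0]]]'
```

```text
time_s: 5.85
eef_pos: [0.6284, -0.1214, 0.4416]
eef_rot: [0.0, 1.0, 0.02, 0.001]
wrist_force: [-4.3, 2.1, 8.4]
opening: 0.286
grasp_force: 71.1
```

```bash
python3 -m pendant '[[[0.6,0,0,0,0,0,0],[0.7,0,0,0,0,0,0],[0.7,0,0,0,0,0,0],[0.7,0,0,0,0,0,0]]]'
python3 -m pendant '[[[0.7,0,0,-20,0,0,0],[0.7,0,0,-50,0,0,0],[0.7,-30,0,-70,0,0,0],[0.7,-70,0,-72,0,0,0],[0.7,-110,0,-73,0,0,0]]]'
python3 -m pendant '[[[0.7,-40,0,0,0,0,0],[0.7,-80,0,0,0,0,0],[0.7,-80,0,0,0,0,0]]]'
python3 - <<'E'
from h import *
im,c=snap("wrist","w3.png");print(c[1].round(4).tolist());np.save("w3T.npy",c[1]);o=ctrl.get_obs();print(o["time_s"],np.round(o["eef_pos"],4))
print(det("wrist","red_pigment"))
snap("side","s3.png"); print(det("side","blue_pigment"),det("side","teal_pigment"))
E
```

```text
time_s: 6.18
eef_pos: [0.6283, -0.1219, 0.4396]
eef_rot: [0.0, 1.0, 0.02, 0.0]
wrist_force: [0.3, -0.6, 0.1]
opening: 0.699
grasp_force: 0.0
time_s: 6.6
eef_pos: [0.5177, -0.1262, 0.514]
eef_rot: [0.001, 1.0, 0.02, 0.001]
wrist_force: [-0.6, -0.3, 0.8]
opening: 0.702
grasp_force: 0.0
time_s: 6.85
eef_pos: [0.4335, -0.1284, 0.5121]
eef_rot: [-0.0, 1.0, 0.019, -0.001]
wrist_force: [2.0, -0.4, -0.3]
opening: 0.694
grasp_force: 0.0
[[0.0382, -0.9591, -0.2805, 0.5052], [-0.9993, -0.0366, -0.0111, -0.1256], [0.0004, 0.2807, -0.9598, 0.4823], [0.0, 0.0, 0.0, 1.0]]
6.9 [ 0.4358 -0.129   0.5129]
[(0.57, array([217.672,  44.814]))]
[(0.77, array([255.92 , 350.112])), (0.64, array([324.52 , 138.012])), (0.56, array([197.792, 340.914]))] [(0.9, array([238.504, 308.49 ]))]
```

View pics/w3.png

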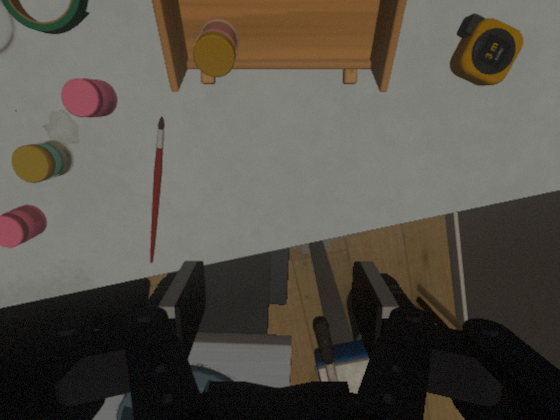

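The cover is out of view, behind the top edge. The rack's inside is visible: lip rows ≈63–69 across columns 187–371, red lid centre ≈(215,54), teal lid (34,163), pink lids (82,98) and (12,231). I'll refine the shelf frame numerically from this picture.

Run:
```python
from fit import *
im=cv2.imread("pics/w3.png");g=cv2.cvtColor(im,cv2.COLOR_BGR2GRAY).astype(int)
for x in (250,280,310,335,364): print("col",x,g[52:80,x].tolist())
for y in (30,50,60,66): print("row",y,"L",g[y,155:196].tolist(),"R",g[y,362:405].tolist())
hsv=cv2.cvtColor(im,cv2.COLOR_BGR2HSV)
print("lid hsv",hsv[54,215],"wood",hsv[40,300])
```

```text
col 250 [95, 95, 95, 96, 96, 98, 92, 89, 89, 87, 96, 91, 95, 92, 92, 84, 77, 113, 127, 127, 128, 128, 125, 126, 129, 127, 128, 130]
col 280 [96, 97, 97, 98, 99, 96, 95, 87, 88, 90, 91, 95, 97, 93, 91, 85, 77, 110, 125, 123, 126, 132, 127, 130, 131, 129, 127, 129]
col 310 [99, 98, 101, 99, 97, 97, 97, 85, 89, 87, 90, 97, 99, 93, 88, 87, 78, 109, 127, 125, 124, 127, 126, 128, 125, 124, 125, 125]
col 335 [99, 102, 98, 97, 101, 97, 92, 89, 86, 87, 94, 98, 94, 96, 91, 88, 81, 109, 125, 126, 124, 122, 126, 125, 124, 126, 127, 125]
col 364 [99, 99, 94, 102, 98, 95, 95, 86, 85, 86, 90, 98, 96, 95, 92, 88, 69, 107, 126, 125, 126, 123, 123, 123, 125, 125, 125, 125]
row 30 L [124, 125, 111, 86, 82, 90, 90, 93, 90, 92, 87, 70, 53, 49, 53, 49, 50, 49, 49, 49, 43, 46, 50, 44, 47, 50, 49, 52, 68, 79, 82, 83, 83, 85, 84, 85, 84, 82, 85, 82, 88] R [87, 89, 91, 86, 88, 87, 91, 91, 86, 88, 90, 88, 78, 49, 40, 39, 43, 39, 39, 38, 45, 41, 42, 36, 48, 46, 43, 44, 42, 54, 73, 79, 91, 88, 90, 89, 91, 88, 109, 125, 127, 126, 126]
row 50 L [129, 129, 129, 131, 128, 126, 123, 106, 84, 92, 91, 92, 92, 89, 90, 7
[... 371 characters left out ...]
85, 73, 53, 52, 52, 52, 50, 46, 51, 49, 49, 48, 49, 50, 48, 51, 71, 88, 88, 89, 87, 89, 83, 70, 79] R [86, 89, 85, 85, 88, 84, 86, 82, 65, 47, 43, 47, 41, 43, 45, 48, 47, 42, 45, 47, 44, 43, 41, 59, 73, 83, 91, 91, 94, 91, 89, 105, 125, 126, 126, 128, 127, 123, 127, 125, 123, 125, 124]
row 66 L [128, 131, 129, 128, 126, 126, 127, 126, 126, 130, 117, 93, 91, 94, 93, 93, 92, 90, 76, 59, 55, 50, 52, 50, 55, 50, 52, 54, 50, 46, 47, 58, 74, 88, 87, 88, 89, 92, 88, 89, 89] R [92, 93, 92, 93, 93, 92, 92, 92, 77, 49, 44, 42, 45, 47, 43, 46, 45, 48, 48, 48, 44, 48, 61, 78, 87, 93, 91, 94, 92, 97, 113, 126, 127, 126, 124, 127, 126, 126, 126, 128, 125, 125, 124]
lid hsv [ 20 187 109] wood [ 15 157 117]
```

```bash
cat >> fit.py <<'E'
O=np.array([.548,-.1255,.046]);YAW=.038;S=shelfR(YAW)
def toshelf(P): return S.T@(np.array(P)-O)
def onshelf(c,px,z):
    o,d=ray(c,px);n=S[:,2];t=((O-o)@n+z)/(d@n);return toshelf(o+t*d)
cy,sy=np.cos(YAW),np.sin(YAW)
PICK=np.array([[-sy,cy,0],[cy,sy,0],[0,0,-1.]]).T   # columns: tool x=left, y=forward, z=down
PLACE=np.column_stack([S[:,1],S[:,0],-S[:,2]])
E
python3 - <<'E'
from fit import *
w=(cam("wrist")[0],np.load("w3T.npy"));c=cam("side")
print("red",onshelf(w,(215,54),.049))
P=tri([(w,(34,163)),(c,(240.4,307))]);print("teal",P)
print("teal z.056",onz(w,(34,163),.056),onz(c,(240.4,307),.056),"blue",onz(c,(200,337),.051))
print("det(det mid)",onz(c,(197.8,340.9),.028),onz(c,(238.5,308.5),.04))
b=onz(c,(200,337),.051);o=ctrl.get_obs();print(np.linalg.det(PICK),Rq(o["eef_rot"]).as_matrix().round(3).tolist())
print(moveto([b[0],b[1],.40],PICK))
E
```

```text
red [0.02472471 0.06125511 0.049     ]
teal [0.42233347 0.15768726 0.04610987]
teal z.056 [0.42475053 0.15161182 0.056     ] [0.41902948 0.15965454 0.056     ] blue [0.44699274 0.2597298  0.051     ]
det(det mid) [0.45213347 0.2659877  0.028     ] [0.42459724 0.16114836 0.04      ]
0.9999999999999999 [[0.999, 0.04, 0.001], [0.04, -0.999, -0.0], [0.001, 0.0, -1.0]]
(array([  23.1, -388.7,  112.9]), array([ 1.000e-03, -0.000e+00, -1.569e+00]))
```

```bash
python3 -m pendant '[[[0.9,2,-37,10,0,0,0],[0.9,5,-74,20,0,0,0],[0.9,7,-111,30,0,0,0],[0.9,9,-148,40,0,0,0],[0.9,12,-187,50,0,0,0]]]'
python3 -m pendant '[[[0.9,2,-37,20,0,0,0],[0.9,5,-74,40,0,0,0],[0.9,7,-111,60,0,0,0],[0.9,9,-148,80,0,0,0],[0.9,12,-185,100,0,0,0]]]'
python3 -m pendant '[[[0.9,0,0,0,0,0,-0.12],[0.9,0,0,0,0,0,-0.24],[0.9,0,0,0,0,0,-0.36],[0.9,0,0,0,0,0,-0.48],[0.9,0,0,0,0,0,-0.6]]]' 
python3 -m pendant '[[[0.9,0,0,0,0,0,-0.12],[0.9,0,0,0,0,0,-0.24],[0.9,0,0,0,0,0,-0.36],[0.9,0,0,0,0,0,-0.48],[0.9,0,0,0,0,0,-0.6]]]' 
python3 -m pendant '[[[0.9,0,0,0,0,0,-0.12],[0.9,0,0,0,0,0,-0.24],[0.9,0,0,0,0,0,-0.37],[0.9,0,0,0,0,0,-0.37],[0.9,0,0,0,0,0,-0.37]]]'
python3 - <<'E'
from fit import *
im,c=snap("wrist","w4.png");o=ctrl.get_obs();print(o["time_s"],np.round(o["eef_pos"],4),moveto(o["eef_pos"],PICK))
hsv=cv2.cvtColor(im,cv2.COLOR_RGB2HSV)
m=cv2.inRange(hsv,(17,150,60),(28,255,255))
n,l,s,ct=cv2.connectedComponentsWithStats(m)
for i in range(1,n):
    if s[i,4]>150: print("gold",s[i],ct[i].round(1),onz(c,s[i,:2]+s[i,2:4]/2,.051))
for t in ("blue_pigment","teal_pigment"): print(t,[(k,p.round(0),onz(c,p,.04).round(3)) for k,p in det("wrist",t)])
E
```

```text
time_s: 7.52
eef_pos: [0.4439, 0.0597, 0.4621]
eef_rot: [-0.0, 1.0, 0.02, -0.0]
wrist_force: [0.8, -0.9, -0.1]
opening: 0.898
grasp_force: 0.0
time_s: 7.93
eef_pos: [0.448, 0.2441, 0.3623]
eef_rot: [0.0, 1.0, 0.02, -0.0]
wrist_force: [0.8, -0.3, 0.8]
opening: 0.902
grasp_force: 0.0
time_s: 8.35
eef_pos: [0.4484, 0.2424, 0.3629]
eef_rot: [-0.0, 0.948, 0.318, -0.001]
wrist_force: [-0.1, -0.0, 0.4]
opening: 0.901
grasp_force: 0.0
time_s: 8.77
eef_pos: [0.4485, 0.2421, 0.363]
eef_rot: [-0.0, 0.812, 0.584, -0.0]
wrist_force: [-0.6, 0.7, 0.5]
opening: 0.898
grasp_force: 0.0
time_s: 9.18
eef_pos: [0.4482, 0.2419, 0.3632]
eef_rot: [-0.0, 0.694, 0.72, -0.0]
wrist_force: [1.0, 0.4, 0.2]
opening: 0.902
grasp_force: 0.0
9.2333 [0.4481 0.2418 0.3633] (array([0., 0., 0.]), array([-0.001,  0.   , -0.002]))
gold [ 255  148   52   53 2145] [280.8 173.6] [0.45075141 0.25809006 0.051     ]
gold [ 218  271   52   47 1858] [243.8 294.4] [0.42345352 0.1542604  0.051     ]
blue_pigment [(0.82, array([328., 345.]), array([0.5 , 0.1 , 0.04])), (0.76, array([146., 231.]), array([0.34 , 0.204, 0.04 ])), (0.61, array([282., 169.]), array([0.452, 0.26 , 0.04 ]))]
teal_pigment [(0.72, array([249., 284.]), array([0.427, 0.158, 0.04 ]))]
```

View pics/w4.png

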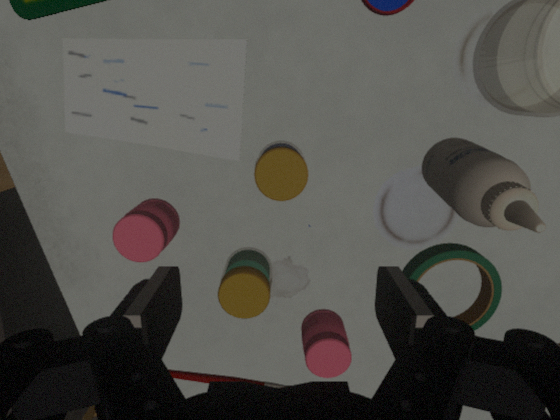

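Blue lid at (281,174) and teal lid at (244,294), both consistent with the fixed cameras; pink jars at (135,240) and (328,350). Now grasp blue.

```bash
python3 -m pendant '[[[0.9,8,2,36,0,0,0],[0.9,16,3.3,74,0,0,0],[0.9,16,3.3,112,0,0,0],[0.9,16,3.3,145,0,0,0],[0.9,16,3.3,172,0,0,0]]]'
python3 -m pendant '[[[0.6,0,0,0,0,0,0],[0.3,0,0,0,0,0,0],[0.2,0,0,0,0,0,0],[0.2,0,0,0,0,0,0],[0.2,0,0,0,0,0,0]]]'
python3 -m pendant '[[[0.2,0,0,-8,0,0,0],[0.2,0,0,-40,0,0,0],[0.2,0,0,-80,0,0,0],[0.2,0,0,-120,0,0,0],[0.2,0,0,-120,0,0,0]]]'
python3 - <<'E'
from fit import *
im,c=snap("wrist","w5.png");o=ctrl.get_obs();print(o["time_s"],np.round(o["eef_pos"],4),o["opening"])
# target: jar centre x .024, y = red .0613-.0425-.006
g=O+S@[.024,.0613-.0425-.006,.036]
def T(h): return g+S@[0,0,.155+h]
print(moveto(T(.08),PLACE)); print("pos",T(.08),T(0))
E
```

```text
time_s: 9.75
eef_pos: [0.4495, 0.2573, 0.1892]
eef_rot: [-0.001, 0.694, 0.72, -0.001]
wrist_force: [-0.7, -0.7, -0.3]
opening: 0.9
grasp_force: 0.0
time_s: 10.17
eef_pos: [0.4515, 0.2578, 0.1941]
eef_rot: [0.001, 0.693, 0.721, 0.002]
wrist_force: [-0.2, 0.0, -1.2]
opening: 0.453
grasp_force: 60.2
time_s: 10.58
eef_pos: [0.4532, 0.2584, 0.3217]
eef_rot: [0.004, 0.693, 0.721, 0.007]
wrist_force: [2.2, 0.8, 0.1]
opening: 0.46
grasp_force: 60.6
10.6333 [0.4522 0.2581 0.3183] 0.46130480018927944
(array([-374.2,  -25.6,   20.3]), array([-0.477, -0.003,  0.   ]))
pos [ 0.44155421 -0.11673764  0.29654612] [ 0.47908483 -0.11531079  0.22591031]
```

```bash
python3 -m pendant '[[[0.2,-37,-3,0,0,0,0],[0.2,-74,-5,0,0,0,0],[0.2,-111,-8,0,0,0,0],[0.2,-148,-10,0,0,0,0],[0.2,-187,-13,0,0,0,0]]]'
python3 -m pendant '[[[0.2,-37,-3,0,-0.1,0,0],[0.2,-74,-5,0,-0.2,0,0],[0.2,-111,-8,0,-0.3,0,0],[0.2,-148,-10,0,-0.4,0,0],[0.2,-187,-13,0,-0.485,0,0]]]'
python3 -m pendant '[[[0.2,0,0,0,0,0,0],[0.2,0,0,0,0,0,0]]]'
python3 - <<'E'
from fit import *
im,c=snap("wrist","w6.png");o=ctrl.get_obs();print(o["time_s"],np.round(o["eef_pos"],4),o["opening"])
g=O+S@[.024,.0613-.0425-.006,.039]
def T(h): return g+S@[0,0,.155+h]
print(moveto(T(.05),PLACE)); print("tcp in shelf",toshelf(o["eef_pos"]))
print("red",det("wrist","red_pigment"),"proj of red lid",proj(c,O+S@[.0247,.0613,.049]), "lip",[proj(c,O+S@[0,y,0]) for y in (-.1,0,.1)])
snap("side","s6.png")
E
```

```text
time_s: 11.05
eef_pos: [0.4438, 0.0688, 0.3117]
eef_rot: [-0.0, 0.693, 0.721, 0.0]
wrist_force: [0.1, 0.5, -1.0]
opening: 0.457
grasp_force: 60.6
time_s: 11.47
eef_pos: [0.4382, -0.1154, 0.3119]
eef_rot: [0.166, 0.673, 0.7, 0.172]
wrist_force: [0.3, 1.4, -1.5]
opening: 0.455
grasp_force: 60.6
time_s: 11.63
eef_pos: [0.4383, -0.1159, 0.3115]
eef_rot: [0.163, 0.676, 0.698, 0.17]
wrist_force: [0.0, -0.5, 0.4]
opening: 0.458
grasp_force: 60.6
11.6833 [ 0.4385 -0.1144  0.3114] 0.45541954095432907
(array([-2.6, -3.8, 41.5]), array([-0.013, -0.001, -0.002]))
tcp in shelf [0.02834196 0.01529527 0.28548166]
red [(0.77, array([265.888, 137.298]))] proj of red lid [273.66674238 144.23141929] lip [array([245.73983517, 341.8489278 ]), array([241.72551474, 222.44026408]), array([236.78328946,  75.43044588])]
```

View pics/w6.png

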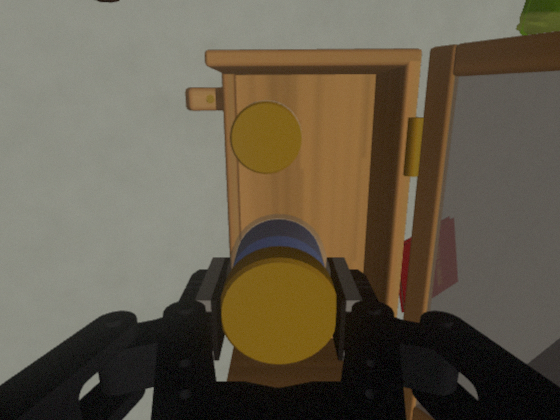

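The view shows the cover open at the right, red lid centre (266,138), lip inner edge at col ≈238 and the blue jar held, lid centre (280,305). Updating red's place and the held jar's offset.

Run:
```python
from fit import *
c=cam("wrist");r=onshelf(c,(266,138),.049);print("red",r)
o=ctrl.get_obs();Rm=Rq(o["eef_rot"]).as_matrix();p=o["eef_pos"]
# held lid: plane at tool z=155-(51-39)=143mm
oo,d=ray(c,(280,305));n=Rm[:,2];t=((p-oo)@n+.143)/(d@n);print("lid in tool",Rm.T@(oo+t*d-p))
ty=r[1]-.0425-.005
g=O+S@[.0225,ty,.039]
for h in (.06,.01,0): print(h,moveto(g+S@[0,0,.155+h],PLACE))
```

```text
red [0.0206714  0.06871657 0.049     ]
lid in tool [0.0039277 0.0022704 0.143    ]
0.06 (array([ 4.2, -5.9, 31.3]), array([-0.013, -0.003,  0.001]))
0.01 (array([ 4. , -5.2, 81.3]), array([-0.013, -0.003,  0.001]))
0 (array([ 4. , -5.1, 91.3]), array([-0.013, -0.003,  0.001]))
```

```bash
python3 -m pendant '[[[0.2,2,-5.9,30,-0.013,0,0],[0.2,2,-5.6,55,-0.013,0,0],[0.2,2,-5.3,75,-0.013,0,0],[0.2,2,-5.2,82,-0.013,0,0],[0.2,2,-5.2,82,-0.013,0,0]]]'
python3 -m pendant '[[[0.2,0,0,2,0,0,0],[0.2,0,0,4,0,0,0],[0.2,0,0,4,0,0,0]]]'
python3 -m pendant '[[[0.2,0,0,2,0,0,0],[0.2,0,0,2,0,0,0]]]'
python3 -m pendant '[[[0.2,0,0,2,0,0,0],[0.2,0,0,2,0,0,0]]]'
python3 - <<'E'
from fit import *
o=ctrl.get_obs();p=toshelf(o["eef_pos"]);print(p-[0,0,.194],moveto(o["eef_pos"],PLACE)[1],S.T@np.array(o["wrist_force"]))
snap("wrist","w7.png")
E
```

```text
time_s: 12.2
eef_pos: [0.4721, -0.1083, 0.2348]
eef_rot: [0.165, 0.672, 0.701, 0.175]
wrist_force: [-0.8, -0.4, -0.6]
opening: 0.453
grasp_force: 60.6
time_s: 12.45
eef_pos: [0.4743, -0.1102, 0.2338]
eef_rot: [0.169, 0.672, 0.699, 0.176]
wrist_force: [0.5, 0.1, -0.5]
opening: 0.459
grasp_force: 60.6
time_s: 12.62
eef_pos: [0.4751, -0.1105, 0.2318]
eef_rot: [0.168, 0.672, 0.699, 0.175]
wrist_force: [-0.2, 0.0, -0.5]
opening: 0.457
grasp_force: 60.6
time_s: 12.78
eef_pos: [0.4759, -0.1104, 0.2295]
eef_rot: [0.168, 0.672, 0.699, 0.175]
wrist_force: [-0.7, -0.0, -0.3]
opening: 0.458
grasp_force: 60.6
[0.02304908 0.01781265 0.0015976 ] [ 0.002 -0.001  0.001] [-0.73909364 -0.01458701  0.02498456]
```

Still no contact, so I continue down in small steps.

```bash
for i in 1 2 3; do python3 -m pendant '[[[0.2,0,0,1.5,0,0,0],[0.2,0,0,1.5,0,0,0]]]' | grep -E "pos|wrist"; done
```

```text
eef_pos: [0.4766, -0.1103, 0.228]
wrist_force: [-0.5, 0.5, 0.1]
eef_pos: [0.4773, -0.1102, 0.2266]
wrist_force: [-0.4, -0.8, -0.2]
eef_pos: [0.478, -0.1102, 0.2253]
wrist_force: [0.9, -0.7, -0.5]
```

```bash
for i in 1 2 3; do python3 -m pendant '[[[0.2,0,0,1,0,0,0],[0.2,0,0,1,0,0,0]]]' | grep -E "pos|wrist"; done
```

```text
eef_pos: [0.4785, -0.1101, 0.2245]
wrist_force: [-0.8, -0.2, 0.2]
eef_pos: [0.479, -0.1101, 0.2236]
wrist_force: [-0.2, -0.6, 0.1]
eef_pos: [0.4792, -0.1102, 0.2233]
wrist_force: [-10.4, 0.2, 11.2]
```

```bash
python3 -m pendant '[[[0.2,0,0,0,0,0,0],[0.2,0,0,0,0,0,0]]]'
python3 - <<'E'
from fit import *
o=ctrl.get_obs();p=toshelf(o["eef_pos"]);print(p-[0,0,.194],moveto(o["eef_pos"],PLACE)[1],S.T@np.array(o["wrist_force"]))
E
```

```text
time_s: 14.0
eef_pos: [0.4792, -0.1102, 0.2234]
eef_rot: [0.168, 0.672, 0.699, 0.175]
wrist_force: [-10.8, -0.4, 10.6]
opening: 0.458
grasp_force: 62.1
[ 0.0230935   0.01794699 -0.00541592] [ 0.002 -0.002  0.001] [-4.60021134  0.05142339 14.4211673 ]
```

```bash
python3 -m pendant '[[[0.55,0,0,0,0,0,0],[0.7,0,0,0,0,0,0],[0.8,0,0,0,0,0,0],[0.8,0,0,0,0,0,0]]]'
python3 -m pendant '[[[0.8,0,0,-15,0,0,0],[0.8,0,0,-45,0,0,0],[0.8,0,0,-80,0,0,0],[0.8,0,0,-110,0,0,0],[0.8,0,0,-110,0,0,0]]]'
python3 - <<'E'
from fit import *
im,c=snap("wrist","w8.png")
hsv=cv2.cvtColor(im,cv2.COLOR_RGB2HSV);m=cv2.inRange(hsv,(18,175,60),(28,255,255));m=cv2.morphologyEx(m,cv2.MORPH_OPEN,np.ones((5,5)))
n,l,s,ct=cv2.connectedComponentsWithStats(m)
for i in range(1,n):
    if s[i,4]>300: print(s[i],onshelf(c,s[i,:2]+s[i,2:4]/2,.050))
print(det("wrist","red_pigment"),det("wrist","blue_pigment"))
E
```

```text
time_s: 14.33
eef_pos: [0.4795, -0.1102, 0.2228]
eef_rot: [0.168, 0.672, 0.699, 0.175]
wrist_force: [-0.1, 0.2, -0.5]
opening: 0.801
grasp_force: 0.0
time_s: 14.75
eef_pos: [0.4278, -0.113, 0.3251]
eef_rot: [0.172, 0.671, 0.699, 0.176]
wrist_force: [0.9, -1.0, 0.4]
opening: 0.798
grasp_force: 0.0
[ 232  106   64   66 3357] [0.02074123 0.06511422 0.05      ]
[392 123  16  52 547] [0.10139619 0.05943708 0.05      ]
[ 238  179   63   64 3106] [0.02382511 0.02096857 0.05      ]
[(0.59, array([263.872, 137.382]))] [(0.87, array([270.312, 205.38 ]))]
```

View pics/w8.png

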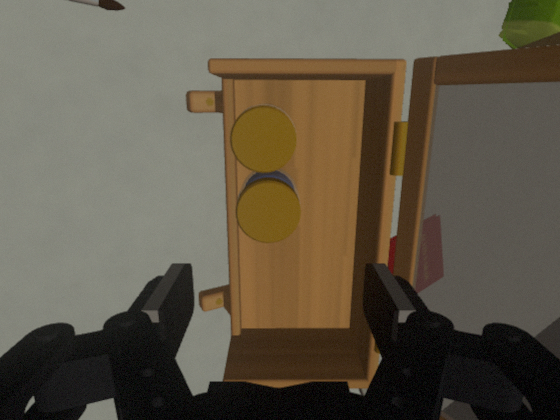

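The picture shows red at (264,139) and blue at (269,211) standing side by side behind the lip, about 44 mm apart. Next is teal.

Run:
```python
from fit import *
K,T=cam("wrist");o=ctrl.get_obs()
W=np.eye(4);W[:3,:3]=PICK;W[:3,3]=[.4481,.2418,.3633]
c4=(K,W@np.array(ctrl.camera_params("wrist")["tool_from_camera"]))
t=onz(c4,(244,294.5),.056);print(t)
print(moveto([t[0],t[1],.33],PICK))
```

```text
[0.42465505 0.15735102 0.056     ]
(array([269.6,  11.4,  -5.1]), array([ 0.491, -0.001,  0.001]))
```

```bash
python3 -m pendant '[[[0.9,38,2,-1,0,0,0],[0.9,76,3,-2,0,0,0],[0.9,114,5,-3,0.1,0,0],[0.9,152,7,-3,0.2,0,0],[0.9,190,8,-4,0.3,0,0]]]'
python3 -m pendant '[[[0.9,38,2,0,0.1,0,0],[0.9,80,3,0,0.191,0,0],[0.9,80,3,0,0.191,0,0],[0.9,80,3,0,0.191,0,0]]]'
python3 - <<'E'
from fit import *
im,c=snap("wrist","w9.png");o=ctrl.get_obs();print(o["time_s"],np.round(o["eef_pos"],4))
hsv=cv2.cvtColor(im,cv2.COLOR_RGB2HSV);m=cv2.inRange(hsv,(17,150,60),(28,255,255));m=cv2.morphologyEx(m,cv2.MORPH_OPEN,np.ones((5,5)))
n,l,s,ct=cv2.connectedComponentsWithStats(m)
for i in range(1,n):
    if s[i,4]>300:
        t=onz(c,s[i,:2]+s[i,2:4]/2,.056);print(s[i],t,moveto([t[0],t[1],.192],PICK))
print(det("wrist","teal_pigment"))
E
```

```text
time_s: 15.32
eef_pos: [0.4248, 0.0784, 0.3261]
eef_rot: [0.064, 0.691, 0.717, 0.066]
wrist_force: [0.5, 1.0, 0.5]
opening: 0.898
grasp_force: 0.0
time_s: 15.65
eef_pos: [0.4247, 0.1597, 0.3258]
eef_rot: [-0.002, 0.691, 0.723, -0.001]
wrist_force: [-0.7, 0.6, 0.2]
opening: 0.905
grasp_force: 0.0
15.7 [0.4248 0.1582 0.326 ]
[ 245  184   63   61 2981] [0.42362301 0.15696136 0.056     ] (array([ -1.3,  -0.7, 134. ]), array([-0.004, -0.001,  0.005]))
[(0.84, array([277.872, 207.984])), (0.49, array([478.52 , 221.088]))]
```

```bash
python3 -m pendant '[[[0.9,-1.5,0,36,-0.003,0,0.005],[0.9,-1.5,0,74,-0.003,0,0.005],[0.9,-1.5,0,106,-0.003,0,0.005],[0.9,-1.5,0,125,-0.003,0,0.005],[0.9,-1.5,0,134,-0.003,0,0.005]]]'
python3 -m pendant '[[[0.6,0,0,0,0,0,0],[0.3,0,0,0,0,0,0],[0.2,0,0,0,0,0,0],[0.2,0,0,0,0,0,0],[0.2,0,0,0,0,0,0]]]'
python3 -m pendant '[[[0.2,0,0,-8,0,0,0],[0.2,0,0,-40,0,0,0],[0.2,0,0,-80,0,0,0],[0.2,0,0,-120,0,0,0],[0.2,0,0,-120,0,0,0]]]'
python3 - <<'E'
from fit import *
o=ctrl.get_obs();print(o["time_s"],np.round(o["eef_pos"],4),o["opening"])
g=O+S@[.0225,.0179-.048,.036]
print(moveto(g+S@[0,0,.155+.06],PLACE))
E
```

```text
time_s: 16.17
eef_pos: [0.4236, 0.1538, 0.1908]
eef_rot: [-0.001, 0.696, 0.718, -0.001]
wrist_force: [-0.2, -0.4, -0.1]
opening: 0.9
grasp_force: 0.0
time_s: 16.58
eef_pos: [0.4263, 0.1557, 0.1958]
eef_rot: [0.002, 0.695, 0.719, 0.003]
wrist_force: [0.3, -1.0, 6.0]
opening: 0.453
grasp_force: 61.0
time_s: 17.0
eef_pos: [0.4275, 0.1562, 0.3226]
eef_rot: [0.005, 0.695, 0.719, 0.007]
wrist_force: [2.4, 0.6, 0.8]
opening: 0.46
grasp_force: 60.6
17.0 [0.4275 0.1562 0.3226] 0.4603600638853177
(array([-316.2,   11.8,   44. ]), array([-0.472, -0.001, -0.003]))
```

```bash
python3 -m pendant '[[[0.2,-35,1,0,0,0,0],[0.2,-70,2,0,0,0,0],[0.2,-105,3,0,0,0,0],[0.2,-140,4,0,0,0,0],[0.2,-176,6,0,0,0,0]]]'
python3 -m pendant '[[[0.2,-35,1,4,-0.1,0,0],[0.2,-70,2,8,-0.2,0,0],[0.2,-105,3,12,-0.3,0,0],[0.2,-140,5,16,-0.4,0,0],[0.2,-140,6,20,-0.484,0,-0.003]]]'
python3 -m pendant '[[[0.2,0,0,0,0,0,0],[0.2,0,0,0,0,0,0]]]'
python3 - <<'E'
from fit import *
im,c=snap("wrist","w10.png");o=ctrl.get_obs();print(o["time_s"],np.round(o["eef_pos"],4),"tcp shelf",toshelf(o["eef_pos"]))
hsv=cv2.cvtColor(im,cv2.COLOR_RGB2HSV);m=cv2.inRange(hsv,(18,175,60),(28,255,255));m=cv2.morphologyEx(m,cv2.MORPH_OPEN,np.ones((5,5)))
n,l,s,ct=cv2.connectedComponentsWithStats(m)
Rm=Rq(o["eef_rot"]).as_matrix();p=o["eef_pos"]
for i in range(1,n):
    if s[i,4]>300:
        px=s[i,:2]+s[i,2:4]/2;oo,d=ray(c,px);t=((p-oo)@Rm[:,2]+.138)/(d@Rm[:,2])
        print(s[i],"shelf",onshelf(c,px,.050),"tool",Rm.T@(oo+t*d-p))
g=O+S@[.0225,.0179-.048,.0395]
for h in (.03,.0):print(moveto(g+S@[0,0,.155+h],PLACE))
E
```

```text
time_s: 17.42
eef_pos: [0.4365, -0.0212, 0.3147]
eef_rot: [0.001, 0.694, 0.72, 0.002]
wrist_force: [1.2, -0.0, -0.0]
opening: 0.458
grasp_force: 60.6
time_s: 17.83
eef_pos: [0.4483, -0.1654, 0.2958]
eef_rot: [0.173, 0.674, 0.697, 0.174]
wrist_force: [0.6, -0.1, -0.8]
opening: 0.454
grasp_force: 60.6
time_s: 18.0
eef_pos: [0.447, -0.1596, 0.2936]
eef_rot: [0.166, 0.674, 0.699, 0.173]
wrist_force: [-0.8, 0.4, -1.1]
opening: 0.457
grasp_force: 60.6
18.05 [ 0.4474 -0.1591  0.2938] tcp shelf [ 0.02648997 -0.02977181  0.26662143]
[ 224    4   82   90 5826] shelf [0.02065635 0.06345296 0.05      ] tool [ 0.08333634 -0.00221599  0.138     ]
[ 430   14   22   74 1164] shelf [0.10195835 0.0623513  0.05      ] tool [0.08275664 0.04483144 0.138     ]
[ 233  104   79   81 5052] shelf [0.02384132 0.01966153 0.05      ] tool [ 0.0580445  -0.00036201  0.138     ]
[  219   247   120   123 11569] shelf [ 0.02690862 -0.07189368  0.05      ] tool [0.00512051 0.00144178 0.138     ]
[405 272  18  50 668] shelf [ 0.10202892 -0.06459881  0.05      ] tool [0.00924121 0.04494527 0.138     ]
(array([-0.4, -3.8, 42.1]), array([-0.005, -0.001, -0.001]))
(array([-0.4, -3.6, 72.1]), array([-0.005, -0.001, -0.001]))
```

```bash
python3 -m pendant '[[[0.2,-3,-3.8,25,-0.005,0,0],[0.2,-3,-3.7,48,-0.005,0,0],[0.2,-3,-3.6,62,-0.005,0,0],[0.2,-3,-3.6,68,-0.005,0,0],[0.2,-3,-3.6,68,-0.005,0,0]]]'
for i in 1 2 3; do python3 -m pendant '[[[0.2,0,0,1.5,0,0,0],[0.2,0,0,1.5,0,0,0]]]' | grep -E "pos|wrist_f"; done
```

```text
time_s: 18.47
eef_pos: [0.4768, -0.16, 0.2311]
eef_rot: [0.167, 0.672, 0.7, 0.175]
wrist_force: [0.6, -0.1, -0.3]
opening: 0.457
grasp_force: 60.6
eef_pos: [0.4775, -0.1612, 0.2314]
wrist_force: [0.3, -0.0, -0.2]
eef_pos: [0.478, -0.1617, 0.23]
wrist_force: [0.5, -0.3, -0.8]
eef_pos: [0.4786, -0.1617, 0.2282]
wrist_force: [-0.2, -0.3, -0.0]
```

Run:
```python
from fit import *
o=ctrl.get_obs();p=toshelf(o["eef_pos"]);print(p-[0,0,.194],moveto(o["eef_pos"],PLACE)[1],S.T@np.array(o["wrist_force"]))
```

```text
[ 2.30668822e-02 -3.35265801e-02  4.87324285e-05] [ 0.003  0.    -0.001] [-0.1913003  -0.26746939  0.06728566]
```

```bash
for i in 1 2 3; do python3 -m pendant '[[[0.2,0,0,1,0,0,0],[0.2,0,0,1,0,0,0]]]' | grep -E "pos|wrist_f"; done
```

```text
eef_pos: [0.479, -0.1616, 0.227]
wrist_force: [0.8, -0.6, -1.5]
eef_pos: [0.4795, -0.1615, 0.226]
wrist_force: [0.4, -0.1, 0.8]
eef_pos: [0.48, -0.1615, 0.2252]
wrist_force: [-0.0, 0.4, 0.4]
```

```bash
python3 -m pendant '[[[0.2,0,0,1,0,0,0],[0.2,0,0,1,0,0,0]]]' | grep -E "pos|wrist_f"; python3 -m pendant '[[[0.2,0,0,0.5,0,0,0],[0.2,0,0,0.5,0,0,0]]]' | grep -E "pos|wrist_f"
```

```text
eef_pos: [0.4802, -0.1616, 0.2252]
wrist_force: [-14.7, 1.0, 15.2]
eef_pos: [0.4802, -0.1616, 0.2251]
wrist_force: [-21.8, 1.0, 24.4]
```

Firm contact at the expected depth; release and retreat.

```bash
python3 -m pendant '[[[0.55,0,0,0,0,0,0],[0.7,0,0,0,0,0,0],[0.8,0,0,0,0,0,0],[0.8,0,0,0,0,0,0]]]'
python3 -m pendant '[[[0.8,0,0,-15,0,0,0],[0.8,0,0,-45,0,0,0],[0.8,0,0,-80,0,0,0],[0.8,0,0,-110,0,0,0],[0.8,0,0,-110,0,0,0]]]'
cat > chk.py <<'E'
from fit import *
im,c=snap("wrist","w11.png")
hsv=cv2.cvtColor(im,cv2.COLOR_RGB2HSV);m=cv2.inRange(hsv,(18,175,60),(28,255,255));m=cv2.morphologyEx(m,cv2.MORPH_OPEN,np.ones((5,5)))
n,l,s,ct=cv2.connectedComponentsWithStats(m);P=[]
for i in range(1,n):
    if s[i,4]>1000:
        h=(.049,.051,.056)[len(P)]-.005;P.append(onshelf(c,s[i,:2]+s[i,2:4]/2,h));print(s[i],P[-1].round(4))
print(np.linalg.norm(np.diff(P,axis=0)[:,:2],axis=1))
for x in ("red","blue","teal"): print(det("wrist",x+"_pigment")[:2])
E
python3 chk.py
```

```text
time_s: 20.13
eef_pos: [0.4807, -0.1614, 0.2238]
eef_rot: [0.169, 0.673, 0.699, 0.175]
wrist_force: [0.5, -0.5, -0.6]
opening: 0.796
grasp_force: 0.0
time_s: 20.55
eef_pos: [0.4289, -0.1643, 0.326]
eef_rot: [0.173, 0.672, 0.698, 0.175]
wrist_force: [0.6, -0.6, 0.6]
opening: 0.8
grasp_force: 0.0
[ 229    9   69   76 4152] [0.0205 0.0641 0.044 ]
[ 235   94   67   69 3676] [0.0231 0.019  0.046 ]
[ 237  177   67   68 3542] [ 0.0242 -0.0309  0.051 ]
[0.04522465 0.0498809 ]
[(0.71, array([263.424,  46.2  ]))]
[(0.74, array([482.72, 165.9 ])), (0.67, array([268.016, 129.906]))]
[(0.88, array([272.608, 203.28 ]))]
```

Spacing measures about 45 and 50 mm, the centres are 20–24 mm behind the lip, and the lids are square to the camera. Handing in.

```bash
python3 -c "
from bench import ctrl
print(ctrl.hand_in())"
```

```text
the job is handed in; nothing more can be done
None
```

The job is handed in, with no verdict returned: the cover is open, and red, blue and teal stand in a row by the lip, centres about 45 and 50 mm apart by wrist camera; I did not re-check the cover after placing teal, or the glue, tape roll and tape measure at the end.

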